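# Swap the roller in the V-block gauge and hold it down for the reading

### The job

The roller with the blue band in the V-block bench gauge has been checked: take it out and lay it in the grey tray. Then take the plain roller from the plywood rack, lay it across both V-blocks, about in the middle of the gauge, and press it down into the Vs from above with about 15 N, straight and even, so that it bears on both faces of the Vs. Finish while still pressing it (do not let go, the dial is read while you hold), drop neither roller, and leave the bottle, the green bin and the caliper alone.

Things in the scene. Friction and masses are not known exactly. Their poses are not given: they have to be found in the camera images.
- gauge: bench gauge, fixed: green base 120 x 180 x 15 mm with two steel V-blocks and a dial indicator. Origin: underside centre, on the bench; y along the Vs, x across. V-blocks at y = -47 and +47 mm, each 30 long in y, 70 wide, tops 78 mm up; 90 degree Vs, 36 mm wide at the top, bottom edge 60 mm up. In the 64 mm gap between: only the dial (20 mm thick in x, 59 mm high) and its spindle
- v_seat (a point): where the centre of a fully seated roller lies: on the line of both Vs, midway between the V-blocks, 82.6 mm above the bench; axes as those of the gauge
- near_line: the hardened V faces on the -x side of the gauge, on both V-blocks, fixed, stiff. Origin: middle of the line on which a seated roller touches them, 11.3 mm to -x and 11.3 mm below v_seat
- far_line: the hardened V faces on the +x side of the gauge, on both V-blocks, fixed, stiff. Origin: middle of the line on which a seated roller touches them, 11.3 mm to +x and 11.3 mm below v_seat
- spindle (a joint): spindle of the dial indicator, under the middle of the roller, spring pushed upward (about 1 N), m: 0 when a roller is fully seated, -0.003 when nothing pushes it down, positive if pushed lower. It drives the dial's red needle
- checked_roller: aluminium roller with a 20 mm wide blue painted band beside its middle, at the start lying in the gauge: body 32 mm diameter and 140 mm long, with a 12 mm diameter, 12 mm long steel journal at each end (164 mm overall), about 0.3 kg. Origin: its centre, on its axis. Its y axis is its long axis (x and z may be rolled about it)
- next_roller: plain aluminium roller without band, at the start in the rack; same size, mass, origin and axes as the other roller
- rack: plywood rest, fixed: two upright sawtooth boards 12 mm thick on a base 156 x 120 x 12 mm. Origin: centre of its underside; y along the rollers, x across. Boards at y = -46 and +46 mm (80 mm clear between), teeth 65 mm high; two 90 degree notches at x = -25 and +25 mm, bottom edges 40 mm above the bench. The plain roller lies in the -x notch, the other is empty
- rack_notch (a point): centre of a roller lying in the -x notch of the rack, 62.6 mm above the bench; axes as those of the rack
- tray: grey plastic tray for checked rollers, fixed, 168 x 210 x 30 mm outside, walls and floor 4 mm. Origin: centre of its underside; y its long side. Four ribs 5 mm wide, 4 mm high run along y on its floor at x = -60, -20, 20, 60 mm; a roller laid along y in the middle (x = 0) rests on the floor between two ribs, its axis 20 mm above the bench
- cleaner: teal cleaner bottle, 58 mm diameter, 165 mm tall, standing, loose. Origin: centre of its underside. Leave alone
- parts_bin: small open green plastic bin 100 x 130 x 55 mm, loose. Origin: centre of its underside. Leave alone
- caliper: steel caliper with a black slide, lying flat, loose, 220 mm long in its y, jaws reaching 60 mm to its +x at its -y end, 11 mm high. Origin: middle of the beam's underside. Leave alone
Not all that is in view belongs to the job. Leave any red or yellow look-alike of the next_roller alone. What is shaped like the checked_roller but orange is not meant.

How it is judged:
On the way, in this order (a step that is already met when the one before it is completed fails the run):
1. the banded roller lies in the grey tray, at rest and released (z of checked_roller in the frame of tray below 0.032 m and x of checked_roller in the frame of tray between -0.082 and 0.082 m and y of checked_roller in the frame of tray between -0.05 and 0.05 m and linear speed of checked_roller below 0.03 m/s and contact force between the fingers and checked_roller below 0.1 N), for 0.2 s.
2. the plain roller lies seated in both Vs (x of next_roller in the frame of v_seat between -0.002 and 0.002 m and z of next_roller in the frame of v_seat below 0.0015 m and y of next_roller in the frame of v_seat between -0.015 and 0.015 m and angle between the y axis of next_roller and the y axis of gauge, either way round below 0.02 rad), for 0.2 s.
At the end, for the whole second after the job is handed in: The plain roller is still and seated in both Vs (2 mm across, 1.5 mm in height, 15 mm of the middle, 0.02 rad), the spindle within 1.5 mm of zero, the fingers pressing it, each contact line carrying 4 to 30 N (a straight push of 15 N gives about 7). The banded roller rests on the tray's floor (all of step 2 and contact force between near_line and next_roller between 4 and 30 N and contact force between far_line and next_roller between 4 and 30 N and contact force between the fingers and next_roller above 3 N and value of joint spindle above -0.0015 m and z of next_roller in the frame of v_seat above -0.003 m and linear speed of next_roller below 0.01 m/s and z of checked_roller in the frame of tray below 0.032 m and x of checked_roller in the frame of tray between -0.082 and 0.082 m and y of checked_roller in the frame of tray between -0.05 and 0.05 m and linear speed of checked_roller below 0.03 m/s); the arm keeps its last pose, push and grip.
It fails at once if a roller is dropped or thrown (falls freely by more than about 25 mm) ((linear speed of checked_roller above 0.7 m/s and contact force between the fingers and checked_roller below 0.01 N) or (linear speed of next_roller above 0.7 m/s and contact force between the fingers and next_roller below 0.01 N)).
It fails at once if the bottle, the green bin or the caliper is shifted by more than 30 mm or the bottle tipped (distance of any of cleaner, parts_bin, caliper from where it was at the start of the episode above 0.03 m or angle between cleaner's own z axis and vertical above 0.5 rad).
It also fails if it takes over 72 s, if anything falls off the work surface, if the arm or the gripper's body presses on something with over 40 N, if the wrist force passes 120 N, or if a joint passes its speed limit or range.

### The arm

A 6-joint arm with a two-finger parallel gripper is mounted at the origin on the work surface. World frame = base frame: x ahead of the robot, y to its left, z up, the work surface at z = 0. Lengths are in m, angles in rad, forces in N, time in s.
With the tool pointing down it reaches from about 0.35 to 1 m from the base axis. Payload 7.1 kg.
Tool frame: the origin (TCP) lies midway between the tips of the shut fingers; the grasp point (between the pads) lies 19 mm behind it; z points along the fingers, y is the direction in which the jaws open and shut (so a half turn about z gives the same grasp; the last joint's range is limited). The gripper opens to 85 mm and grips with 20 to 120 N. Pads are 22 mm wide; open, the fingers measure 114 mm over their backs; the gripper's body (76 mm by 85 mm) begins 54 mm behind the grasp point. The pads swing forward as they close: fully open they stand 13 mm farther back than shut.
Start: joints at [1.294, 0.423, 1.63, -0, 1.089, -0.019], TCP at [0.159, 0.604, 0.231] pointing down, gripper open.
Joint ranges: [-3, 3], [-0.9, 2.11], [0.09, 2.58], [-1.31, 4.45], [0.11, 2.69], [-2.54, 2.54]. Speed limits (rad/s): [2.39, 2.39, 3.01, 3.14, 3.14, 3.14].

### API

Orientations are given as a unit quaternion [x, y, z, w].
In Python, from bench import manip gives the robot as it stands.
- The arm moves only by the tool apply_moves, never from a script. Its argument "commands" is a list of rows, each an object of numbers: "x", "y", "z": the shift along the tool's x, y, z in cm; "yaw": the turn about the tool's z in rad. A call has 1 to 5 rows; each row is the pose to reach, as a shift and turn from the pose commanded when the call began, along the tool's axes at that moment; what a row does not reach only later rows make up. A row lasts 1/12 s, in which the tool goes at most 41.7 mm and 7.16 degrees, less where a joint would pass 70% of its speed; a pose out of reach is approached as far as the arm can. A call with a gripper value outside its range is refused whole. "fingers" is the opening, from -1 (shut) to 1 (fully open), set as the call begins (left out, the last holds). The fingers move at their own pace and stop on an object; the grip force is fixed at half the most. Time passes only in rows, so rows that repeat a pose let the fingers close. It gives the time, the measured TCP pose, the force and the opening at its end, in the units of the state.
- manip.get_obs(): the state, without advancing time (a new reading comes with each control period).
- manip.read_camera(name): name is "scene" or "top" or "wrist"; returns the picture (480x640x3 uint8, red, green, blue); there is no depth.
- manip.get_calibration(name): a dict with "K" (3x3 intrinsics, pixels), "world_to_cam" (4x4, takes a point from world to camera coordinates). Camera axes: x right, y down, z forward; pixel columns grow to the right and rows downward; lengths in m; the calibration is good to about 2 mm. The wrist camera is an equidistant fisheye: a pixel r from the principal point sees the ray r / f radians off the axis. A picture is of the moment at which its call begins: read the wrist's pose just before it. get_calibration takes no time and is no camera call; for the wrist camera it gives the pose at the moment of the call.
- manip.sign_off(): hands the job in, once; it reports no verdict.
The state is a dict: "t": time; "joint_pos": joint angles; "joint_velocities": joint speeds; "joint_torque": joint torques, N m; "tcp_pos": TCP position; "eef_rot": TCP orientation; "contact_force": force on the tool from outside, world axes, zero at the start; "moment": the same for the moment, N m; "width": finger opening in m.
Only numpy, scipy, OpenCV 4.12 (cv2) and the standard library are available. Lean on these libraries where they do the work, as an engineer would, in place of code of your own. Each camera call takes 0.05 s, during which the arm holds its last target. There are 200 camera calls.

## Working session

There is one attempt and no reset: what is moved stays moved. The work goes in short steps, Python scripts to look and compute and a tool call to move; the robot and the scene stay as the last step left them, time stands still between calls to the robot, and variables do not carry over. Pictures are saved under pics/ and viewed, about 8 in all and at most 12, crops included, and the job is handed in when it is done.

Besides the shell and the picture viewer there is one more tool, called after "Call:" by a JSON object that holds its "api" and its "payload", one argument or row to a line. apply_moves: Moves the arm, as the interface text tells. Its arguments: {"type":"object","properties":{"commands":{"type":"array","items":{"type":"object","properties":{"x":{"type":"number"},"y":{"type":"number"},"z":{"type":"number"},"yaw":{"type":"number"}}}},"fingers":{"type":"number"}},"required":["commands"]}

```bash
mkdir -p pics; cat > h.py <<'E'
from bench import manip
import numpy as np, cv2
def snap(n,f):
    im=manip.read_camera(n); cv2.imwrite(f,im[:,:,::-1]); return im
def px2w(cal,u,v,z):
    K=np.array(cal["K"]);T=np.array(cal["world_to_cam"]);R=T[:3,:3];c=-R.T@T[:3,3]
    d=R.T@np.linalg.solve(K,[u,v,1.]);return c+d*(z-c[2])/d[2]
def w2px(cal,p):
    K=np.array(cal["K"]);T=np.array(cal["world_to_cam"]);q=K@(T[:3,:3]@np.array(p)+T[:3,3]);return q[:2]/q[2]
E
python3 - <<'E'
from h import *
print(manip.get_obs())
snap("top","pics/top.png");snap("scene","pics/scene.png")
for n in("top","scene"):print(n,manip.get_calibration(n))
E
```

```text
{'t': 0.0, 'joint_pos': array([ 1.29399868e+00,  4.23847995e-01,  1.63074689e+00,  1.53067314e-05,
        1.08859993e+00, -1.89937227e-02]), 'joint_velocities': array([-2.92359332e-05, -1.46852837e-03,  5.81139191e-04, -2.40210176e-03,
        2.74469292e-04,  3.93872121e-04]), 'joint_torque': array([-1.51742373e-03, -5.57379591e+01, -2.81745583e+01, -1.89329226e-04,
        7.21506934e-03,  9.32262310e-06]), 'tcp_pos': array([0.15915723, 0.60379509, 0.23051888]), 'eef_rot': array([ 1.28548777e-01,  9.91702864e-01, -7.91333671e-04, -1.24748356e-04]), 'contact_force': array([ 0.43534767, -0.53516504,  0.53520416]), 'moment': array([-0.01261655, -0.01777563,  0.02855602]), 'width': 0.08557014472089858}
top {'K': array([[446.09874027,   0.        , 328.10105621],
       [  0.        , 446.09874027, 240.45604981],
       [  0.        ,   0.        ,   1.        ]]), 'world_to_cam': array([[ 0.00663069, -0.99984846, -0.01609645, -0.07587527],
       [-0.99891095, -0.00587933, -0.0462854 ,  0.5783127 ],
       [ 0.04618375,  0.01638582, -0.99879856,  1.28021113],
       [ 0.        ,  0.        ,  0.        ,  1.        ]])}
scene {'K': array([[551.5325549 ,   0.        , 309.585429  ],
       [  0.        , 551.5325549 , 249.68753152],
       [  0.        ,   0.        ,   1.        ]]), 'world_to_cam': array([[ 0.12728156,  0.99186301,  0.00267714,  0.02022479],
       [ 0.74987982, -0.09446152, -0.6547956 , -0.38982434],
       [-0.64921465,  0.08535094, -0.75580127,  1.62126678],
       [ 0.        ,  0.        ,  0.        ,  1.        ]])}
```

View pics/top.png

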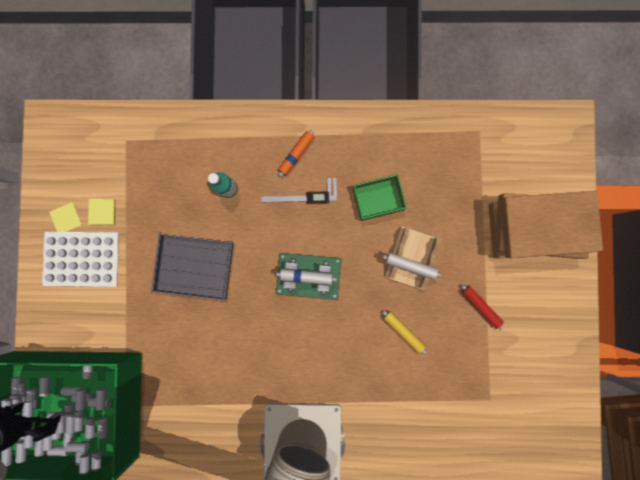

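View pics/scene.png

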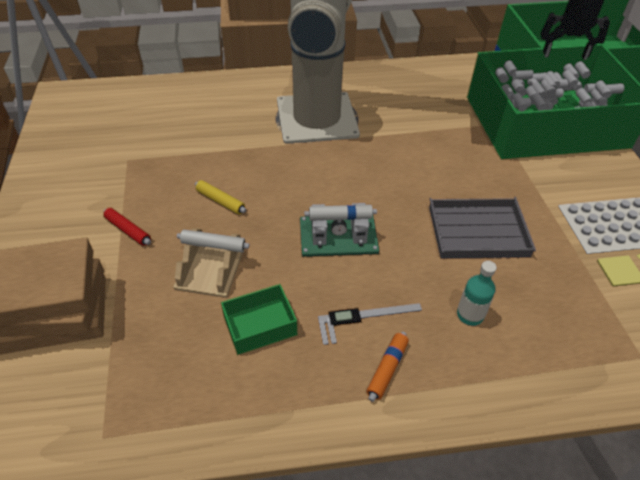

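```bash
python3 - <<'E'
import cv2,numpy as np
t=cv2.imread("pics/top.png");s=cv2.imread("pics/scene.png")
def c(i,x,y):return cv2.resize(i[y:y+75,x:x+100],None,fx=4,fy=4,interpolation=cv2.INTER_CUBIC)
cv2.imwrite("pics/c1.png",np.vstack([np.hstack([c(t,260,238),c(t,362,220)]),np.hstack([c(t,143,228),c(s,290,190)])]))
E
```

```text
(no output)
```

View pics/c1.png

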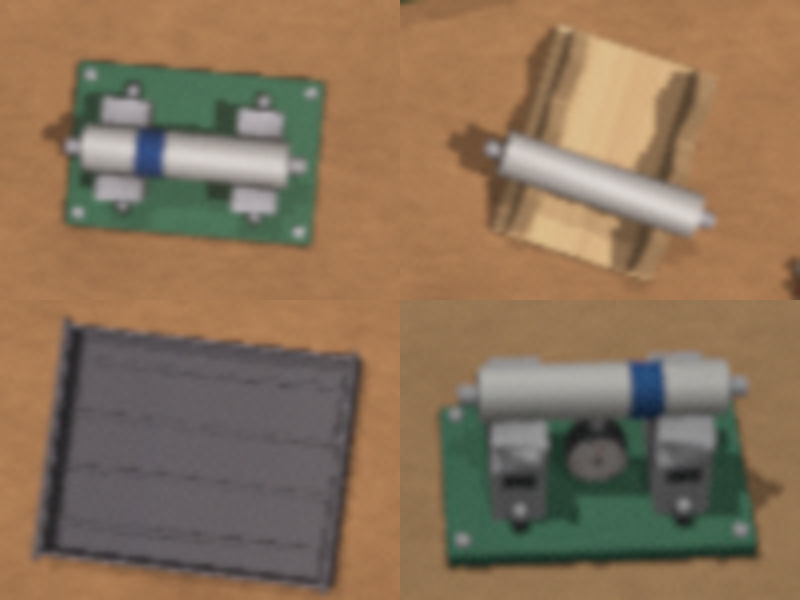

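```bash
python3 - <<'E'
from h import *
c=manip.get_calibration("top")
def W(pts,o,z):return np.array([px2w(c,p[0]/4+o[0],p[1]/4+o[1],z)[:2] for p in pts])
def ang(d):return np.degrees(np.arctan2(-d[0],d[1]))  # rot of y axis
for n,p,o,z in [("rollerA",[(70,146),(303,166)],(260,238),.0826),("gauge",[(78,60),(327,79),(312,245),(65,225)],(260,238),.015),
 ("rollerB",[(90,149),(312,222)],(362,220),.0626),("tray",[(67,22),(357,57),(330,287),(38,255)],(143,228),.03)]:
    w=W(p,o,z);d=w[0]-w[1]
    print(n,w.mean(0).round(4),"len",np.linalg.norm(d).round(4),"ang",ang(d).round(2),ang(w[3]-w[2]).round(2) if len(w)>2 else "", np.linalg.norm(w[1]-w[2]).round(3) if len(w)>2 else "")
s=manip.get_calibration("scene")
for p in[(468,392),(740,384)]:print(px2w(s,290+(p[0]-400)/4,190+(p[1]-300)/4,.0826).round(4))
E
```

```text
rollerA [ 0.4752 -0.0152] len 0.16 ang -4.48  
gauge [ 0.4757 -0.0174] len 0.1806 ang -3.99 -4.15 0.12
rollerB [ 0.506  -0.3066] len 0.161 ang -17.88  
tray [0.5003 0.3158] len 0.2113 ang -6.51 -5.73 0.165
[ 0.4705 -0.0869  0.0826]
[0.4834 0.0669 0.0826]
```

Call:
{"api": "apply_moves", "payload": {
  "commands": [
    {"z":-4},
    {"x":-2,"y":-2.3,"z":-5},
    {"x":-5,"y":-5.6,"z":-5,"yaw":0.1},
    {"x":-8,"y":-8.9,"z":-5,"yaw":0.2},
    {"x":-11.6,"y":-12.95,"z":-5,"yaw":0.3465}
  ]
}}

```text
invalid input at $.commands[0]: expected keys x, y, z, yaw
```

Call:
{"api": "apply_moves", "payload": {
  "commands": [
    {"x":-3,"y":-1.6,"yaw":0.07},
    {"x":-6,"y":-3.2,"yaw":0.14},
    {"x":-9,"y":-4.9,"yaw":0.21},
    {"x":-12.2,"y":-6.6,"yaw":0.28},
    {"x":-15.3,"y":-8.24,"yaw":0.3465}
  ]
}}

```text
invalid input at $.commands[0]: expected keys x, y, z, yaw
```

Call:
{"api": "apply_moves", "payload": {
  "commands": [
    {"x":-3.4,"y":-0.5,"yaw":0.07},
    {"x":-6.9,"y":-1,"yaw":0.14},
    {"x":-10.3,"y":-1.5,"yaw":0.21},
    {"x":-13.8,"y":-2,"yaw":0.28},
    {"x":-17.2,"y":-2.55,"yaw":0.3465}
  ]
}}

```text
invalid input at $.commands[0]: expected keys x, y, z, yaw
```

Call:
{"api": "apply_moves", "payload": {
  "commands": [
    {"x":-3.4,"y":0.7,"yaw":0.07},
    {"x":-6.9,"y":1.4,"yaw":0.14},
    {"x":-10.3,"y":2.1,"yaw":0.21},
    {"x":-13.8,"y":2.8,"yaw":0.28},
    {"x":-17.0,"y":3.44,"yaw":0.3465}
  ]
}}

```text
invalid input at $.commands[0]: expected keys x, y, z, yaw
```

All four keys needed; repeat.

Call:
{"api": "apply_moves", "payload": {
  "commands": [
    {"x":0,"y":0,"z":-4,"yaw":0},
    {"x":-2,"y":-2.3,"z":-5,"yaw":0},
    {"x":-5,"y":-5.6,"z":-5,"yaw":0.1},
    {"x":-8,"y":-8.9,"z":-5,"yaw":0.2},
    {"x":-11.6,"y":-12.95,"z":-5,"yaw":0.3465}
  ]
}}

```text
t: 0.52
tcp_pos: [0.2304, 0.4643, 0.2812]
eef_rot: [0.289, 0.957, -0.0, 0.0]
contact_force: [0.7, -0.7, 1.0]
width: 0.0855
```

Call:
{"api": "apply_moves", "payload": {
  "commands": [
    {"x":-3,"y":-1.6,"z":0,"yaw":0.07},
    {"x":-6,"y":-3.2,"z":0,"yaw":0.14},
    {"x":-9,"y":-4.9,"z":0,"yaw":0.21},
    {"x":-12.2,"y":-6.6,"z":0,"yaw":0.28},
    {"x":-15.3,"y":-8.24,"z":0,"yaw":0.3465}
  ]
}}

```text
t: 0.93
tcp_pos: [0.3127, 0.3111, 0.2811]
eef_rot: [0.449, 0.893, -0.0, -0.0]
contact_force: [1.8, -0.1, -0.5]
width: 0.0856
```

Call:
{"api": "apply_moves", "payload": {
  "commands": [
    {"x":-3.4,"y":-0.5,"z":0,"yaw":0.07},
    {"x":-6.9,"y":-1,"z":0,"yaw":0.14},
    {"x":-10.3,"y":-1.5,"z":0,"yaw":0.21},
    {"x":-13.8,"y":-2,"z":0,"yaw":0.28},
    {"x":-17.2,"y":-2.55,"z":0,"yaw":0.3465}
  ]
}}

```text
t: 1.35
tcp_pos: [0.3954, 0.1581, 0.2813]
eef_rot: [0.597, 0.802, -0.0, -0.0]
contact_force: [1.3, -0.4, -0.4]
width: 0.0853
```

Call:
{"api": "apply_moves", "payload": {
  "commands": [
    {"x":-3.4,"y":0.7,"z":0,"yaw":0.07},
    {"x":-6.9,"y":1.4,"z":0,"yaw":0.14},
    {"x":-10.3,"y":2.1,"z":0,"yaw":0.21},
    {"x":-13.8,"y":2.8,"z":0,"yaw":0.28},
    {"x":-17.0,"y":3.44,"z":0,"yaw":0.3465}
  ]
}}

```text
t: 1.77
tcp_pos: [0.4778, 0.0052, 0.2812]
eef_rot: [0.726, 0.687, -0.0, -0.0]
contact_force: [0.0, 0.2, 1.1]
width: 0.0855
```

Call:
{"api": "apply_moves", "payload": {
  "commands": [
    {"x":0,"y":0,"z":2,"yaw":0},
    {"x":0,"y":0,"z":5,"yaw":0},
    {"x":0,"y":0,"z":8,"yaw":0},
    {"x":0,"y":0,"z":8,"yaw":0},
    {"x":0,"y":0,"z":8,"yaw":0}
  ]
}}

```text
t: 2.18
tcp_pos: [0.4762, 0.0072, 0.2003]
eef_rot: [0.725, 0.689, -0.001, -0.001]
contact_force: [0.8, 0.3, 0.5]
width: 0.0855
```

```bash
cat >> h.py <<'E'
def R(q):
    from scipy.spatial.transform import Rotation as Q
    return Q.from_quat(q).as_matrix()
def fpx(cal,u,v,z):
    K=np.array(cal["K"]);T=np.array(cal["world_to_cam"]);Rm=T[:3,:3];c=-Rm.T@T[:3,3]
    a=np.array([(u-K[0,2]),(v-K[1,2])]);r=np.hypot(*a);th=r/K[0,0]
    d=Rm.T@np.array([*(np.sin(th)*a/max(r,1e-9)),np.cos(th)]);return c+d*(z-c[2])/d[2]
def plan(x,y,z,ang):
    "cm shift and yaw in tool axes to put TCP at x,y,z with tool y along world angle ang (deg, mod 180)"
    o=manip.get_obs();M=R(o["eef_rot"]);d=M.T@(np.array([x,y,z])-o["tcp_pos"])*100
    cur=np.degrees(np.arctan2(M[1,1],M[0,1]));e=(cur-ang+90)%180-90
    print("tcp",o["tcp_pos"].round(4),"tool y ang",cur.round(2),"tilt",M[2].round(4),"shift cm",d.round(2),"yaw",np.radians(e).round(4),"F",o["contact_force"].round(2),"t",round(o["t"],2),"j",o["joint_pos"].round(2),"w",o["width"].round(4))
E
python3 - <<'E'
from h import *
c=manip.get_calibration("wrist");print(c)
snap("wrist","pics/w1.png")
plan(.4753,-.0155,.064,-4.2)
E
```

```text
{'K': array([[371.64829954,   0.        , 322.36739325],
       [  0.        , 371.64829954, 239.54551271],
       [  0.        ,   0.        ,   1.        ]]), 'world_to_cam': array([[ 0.99868826, -0.05103688, -0.00412218, -0.47436643],
       [-0.04818493, -0.96400183,  0.26149319,  0.00297403],
       [-0.01731958, -0.26095155, -0.96519652,  0.35816116],
       [ 0.        ,  0.        ,  0.        ,  1.        ]])}Traceback (most recent call last):
  File "<stdin>", line 4, in <module>
  File "h.py", line 21, in plan
    print("tcp",o["tcp_pos"].round(4),"tool y ang",cur.round(2),"tilt",M[2].round(4),"shift cm",d.round(2),"yaw",np.radians(e).round(4),"F",o["contact_force"].round(2),"t",round(o["t"],2),"j",o["joint_pos"].round(2),"w",o["width"].round(4))
                                                                                                                                                                                                                            ^^^^^^^^^^^^^^^^
AttributeError: 'float' object has no attribute 'round'
```

View pics/w1.png

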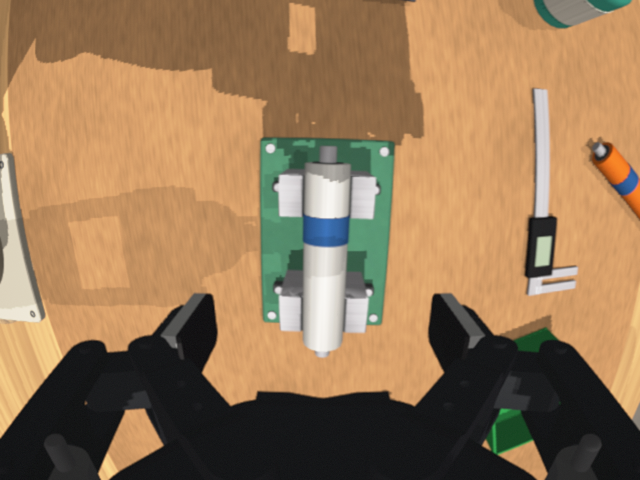

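```bash
sed -i 's/o\["width"\].round(4)/round(float(o["width"]),4)/' h.py; python3 - <<'E'
from h import *
c=manip.get_calibration("wrist")
f=lambda P,z:np.array([fpx(c,*p,z)[:2] for p in P])
w=f([(329,149),(321,355)],.0826);d=w[0]-w[1];print(w,w.mean(0),np.linalg.norm(d),np.degrees(np.arctan2(-d[0],d[1])))
w=f([(262,139),(395,142),(383,325),(263,323)],.015);d=w[0]+w[1]-w[2]-w[3];print(w,w.mean(0),np.linalg.norm(d)/2,np.degrees(np.arctan2(-d[0],d[1])))
plan(.4753,-.0155,.064,-4.2)
E
```

```text
[[ 0.48506534  0.06657306]
 [ 0.47097446 -0.09717548]] [ 0.4780199  -0.01530121] 0.16435369752689835 -4.918294358363615
[[ 0.42756892  0.07773925]
 [ 0.54503511  0.0694255 ]
 [ 0.5326338  -0.10902449]
 [ 0.41214006 -0.10059932]] [ 0.47934447 -0.01561477] 0.17893615405586585 -4.4601472982011865
tcp [0.4775 0.0073 0.2018] tool y ang -2.94 tilt [-0.e+00 -7.e-04 -1.e+00] shift cm [-2.29 -0.09 13.78] yaw 0.0219 F [ 1.02 -0.51  0.31] t 2.23 j [-0.01  0.25  1.97  0.    0.92  0.04] w 0.0852
```

Call:
{"api": "apply_moves", "payload": {
  "commands": [
    {"x":-1.5,"y":0,"z":2,"yaw":0.027},
    {"x":-2.3,"y":0,"z":5,"yaw":0.027},
    {"x":-2.3,"y":0,"z":8,"yaw":0.027},
    {"x":-2.3,"y":0,"z":9.5,"yaw":0.027},
    {"x":-2.3,"y":0,"z":10,"yaw":0.027}
  ]
}}

```text
t: 2.65
tcp_pos: [0.4763, -0.0157, 0.1009]
eef_rot: [0.734, 0.679, -0.0, -0.0]
contact_force: [0.6, -0.4, -0.3]
width: 0.0851
```

Call:
{"api": "apply_moves", "payload": {
  "commands": [
    {"x":0,"y":0,"z":1.5,"yaw":0},
    {"x":0,"y":0,"z":3,"yaw":0},
    {"x":0,"y":0,"z":4.1,"yaw":0},
    {"x":0,"y":0,"z":4.1,"yaw":0},
    {"x":0,"y":0,"z":4.1,"yaw":0}
  ]
}}

```text
t: 3.07
tcp_pos: [0.4769, -0.0156, 0.0611]
eef_rot: [0.734, 0.679, 0.0, 0.0]
contact_force: [-0.2, 0.7, -0.1]
width: 0.0856
```

```bash
python3 - <<'E'
from h import *
plan(.477,-.016,.060,-4.5)
E
```

```text
tcp [ 0.4769 -0.0156  0.0611] tool y ang -4.48 tilt [ 0.e+00  9.e-04 -1.e+00] shift cm [-0.04  0.01  0.11] yaw 0.0004 F [-0.24  0.74 -0.13] t 3.07 j [-0.06  0.5   2.05 -0.    0.59  0.02] w 0.0856
```

Call:
{"api": "apply_moves", "payload": {
  "commands": [
    {"x":0,"y":0,"z":0,"yaw":0},
    {"x":0,"y":0,"z":0,"yaw":0},
    {"x":0,"y":0,"z":0,"yaw":0},
    {"x":0,"y":0,"z":0,"yaw":0},
    {"x":0,"y":0,"z":0,"yaw":0}
  ],
  "fingers": -1
}}

```text
t: 3.48
tcp_pos: [0.4755, -0.0157, 0.061]
eef_rot: [0.734, 0.679, -0.0, -0.0]
contact_force: [-5.7, 0.4, 9.6]
width: 0.0306
```

Call:
{"api": "apply_moves", "payload": {
  "commands": [
    {"x":0,"y":0,"z":0,"yaw":0},
    {"x":0,"y":0,"z":0,"yaw":0},
    {"x":0,"y":0,"z":0,"yaw":0},
    {"x":0,"y":0,"z":0,"yaw":0},
    {"x":0,"y":0,"z":0,"yaw":0}
  ]
}}

```text
t: 3.9
tcp_pos: [0.4756, -0.0157, 0.061]
eef_rot: [0.734, 0.679, -0.0, -0.0]
contact_force: [-3.5, -0.5, 11.6]
width: 0.0305
```

Call:
{"api": "apply_moves", "payload": {
  "commands": [
    {"x":0,"y":0,"z":0,"yaw":0},
    {"x":0,"y":0,"z":0,"yaw":0},
    {"x":0,"y":0,"z":0,"yaw":0},
    {"x":0,"y":0,"z":0,"yaw":0},
    {"x":0,"y":0,"z":0,"yaw":0}
  ]
}}

```text
t: 4.32
tcp_pos: [0.4756, -0.0157, 0.061]
eef_rot: [0.734, 0.679, -0.0, -0.0]
contact_force: [-4.8, 1.0, 11.3]
width: 0.0306
```

Call:
{"api": "apply_moves", "payload": {
  "commands": [
    {"x":0,"y":0,"z":-0.5,"yaw":0},
    {"x":0,"y":0,"z":-2,"yaw":0},
    {"x":0,"y":0,"z":-4,"yaw":0},
    {"x":0,"y":0,"z":-6.5,"yaw":0},
    {"x":0,"y":0,"z":-9,"yaw":0}
  ]
}}

```text
t: 4.73
tcp_pos: [0.4753, -0.0157, 0.1508]
eef_rot: [0.734, 0.679, -0.001, -0.001]
contact_force: [0.8, 0.4, -4.0]
width: 0.0305
```

Call:
{"api": "apply_moves", "payload": {
  "commands": [
    {"x":1.5,"y":0,"z":-1,"yaw":0},
    {"x":4,"y":0,"z":-1,"yaw":0},
    {"x":7,"y":0,"z":-1,"yaw":0},
    {"x":10,"y":0,"z":-1,"yaw":0},
    {"x":13,"y":-0.1,"z":-1,"yaw":0}
  ]
}}

```text
t: 5.15
tcp_pos: [0.4852, 0.115, 0.1605]
eef_rot: [0.735, 0.679, -0.0, -0.0]
contact_force: [0.6, -0.0, -3.0]
width: 0.0306
```

Call:
{"api": "apply_moves", "payload": {
  "commands": [
    {"x":3,"y":0,"z":0,"yaw":0},
    {"x":6,"y":0,"z":0,"yaw":0},
    {"x":9,"y":0,"z":0,"yaw":0},
    {"x":12,"y":-0.1,"z":0,"yaw":0.01},
    {"x":15,"y":-0.1,"z":0,"yaw":0.02}
  ]
}}

```text
t: 5.57
tcp_pos: [0.4954, 0.2648, 0.16]
eef_rot: [0.741, 0.671, -0.001, -0.0]
contact_force: [0.2, 0.5, -3.3]
width: 0.0302
```

Call:
{"api": "apply_moves", "payload": {
  "commands": [
    {"x":2.5,"y":0,"z":0,"yaw":0},
    {"x":4,"y":0,"z":0,"yaw":0},
    {"x":5,"y":0,"z":0,"yaw":0},
    {"x":5.2,"y":-0.1,"z":0,"yaw":0.01},
    {"x":5.2,"y":-0.1,"z":0,"yaw":0.01}
  ]
}}

```text
t: 5.98
tcp_pos: [0.4998, 0.3149, 0.16]
eef_rot: [0.745, 0.668, -0.001, -0.0]
contact_force: [0.3, -0.7, -3.7]
width: 0.0308
```

```bash
python3 - <<'E'
from h import *
plan(.500,.316,.007,-6.1)
c=manip.get_calibration("wrist")
np.save("wc.npy",c["world_to_cam"]);snap("wrist","pics/w2.png")
E
```

```text
tcp [0.4998 0.3149 0.16  ] tool y ang -6.24 tilt [-9.e-04 -9.e-04 -1.e+00] shift cm [ 0.13  0.02 15.3 ] yaw -0.0024 F [ 0.33 -0.68 -3.71] t 5.98 j [ 0.54  0.46  1.76 -0.    0.92  0.65] w 0.0308
```

View pics/w2.png

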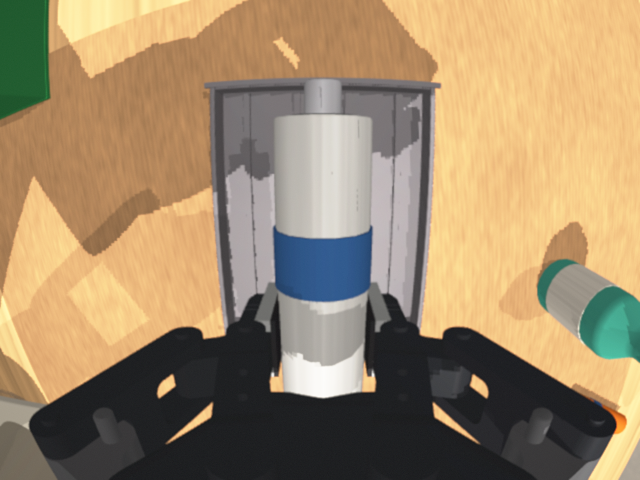

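Call:
{"api": "apply_moves", "payload": {
  "commands": [
    {"x":0,"y":0,"z":2,"yaw":0},
    {"x":0,"y":0,"z":5,"yaw":0},
    {"x":0,"y":0,"z":8.5,"yaw":0},
    {"x":0,"y":0,"z":12,"yaw":0},
    {"x":0,"y":0,"z":13.5,"yaw":0}
  ]
}}

```text
t: 6.45
tcp_pos: [0.498, 0.3123, 0.0215]
eef_rot: [0.745, 0.667, -0.003, -0.0]
contact_force: [-0.0, -0.4, -4.3]
width: 0.0309
```

Call:
{"api": "apply_moves", "payload": {
  "commands": [
    {"x":0,"y":0,"z":0.4,"yaw":0},
    {"x":0,"y":0,"z":0.8,"yaw":0},
    {"x":0,"y":0,"z":1.1,"yaw":0},
    {"x":0,"y":0,"z":1.3,"yaw":0},
    {"x":0,"y":0,"z":1.3,"yaw":0}
  ]
}}

```text
t: 6.87
tcp_pos: [0.501, 0.3156, 0.0133]
eef_rot: [0.744, 0.668, 0.001, 0.0]
contact_force: [0.2, 0.0, -2.3]
width: 0.0304
```

Call:
{"api": "apply_moves", "payload": {
  "commands": [
    {"x":0,"y":0,"z":0.1,"yaw":0},
    {"x":0,"y":0,"z":0.2,"yaw":0},
    {"x":0,"y":0,"z":0.3,"yaw":0},
    {"x":0,"y":0,"z":0.3,"yaw":0},
    {"x":0,"y":0,"z":0.3,"yaw":0}
  ]
}}

```text
t: 7.28
tcp_pos: [0.5003, 0.3155, 0.0094]
eef_rot: [0.744, 0.668, 0.0, 0.0]
contact_force: [0.1, 0.4, -3.1]
width: 0.0305
```

Call:
{"api": "apply_moves", "payload": {
  "commands": [
    {"x":0,"y":0,"z":0.1,"yaw":0},
    {"x":0,"y":0,"z":0.2,"yaw":0},
    {"x":0,"y":0,"z":0.3,"yaw":0},
    {"x":0,"y":0,"z":0.3,"yaw":0},
    {"x":0,"y":0,"z":0.3,"yaw":0}
  ]
}}

```text
t: 7.7
tcp_pos: [0.5004, 0.3155, 0.0076]
eef_rot: [0.744, 0.668, 0.0, 0.0]
contact_force: [-3.7, -3.1, 11.2]
width: 0.0305
```

Call:
{"api": "apply_moves", "payload": {
  "commands": [
    {"x":0,"y":0,"z":0.1,"yaw":0},
    {"x":0,"y":0,"z":0.2,"yaw":0},
    {"x":0,"y":0,"z":0.2,"yaw":0},
    {"x":0,"y":0,"z":0.2,"yaw":0},
    {"x":0,"y":0,"z":0.2,"yaw":0}
  ]
}}

```text
t: 8.12
tcp_pos: [0.5004, 0.3155, 0.0075]
eef_rot: [0.744, 0.668, 0.0, 0.0]
contact_force: [-8.0, -5.4, 30.5]
width: 0.0304
```

Call:
{"api": "apply_moves", "payload": {
  "commands": [
    {"x":0,"y":0,"z":-0.3,"yaw":0},
    {"x":0,"y":0,"z":-0.3,"yaw":0}
  ]
}}

```text
t: 8.28
tcp_pos: [0.5008, 0.3157, 0.0083]
eef_rot: [0.744, 0.668, 0.001, 0.0]
contact_force: [-0.1, 0.2, -3.9]
width: 0.0309
```

Call:
{"api": "apply_moves", "payload": {
  "commands": [
    {"x":0,"y":0,"z":0,"yaw":0},
    {"x":0,"y":0,"z":0,"yaw":0},
    {"x":0,"y":0,"z":0,"yaw":0},
    {"x":0,"y":0,"z":0,"yaw":0},
    {"x":0,"y":0,"z":0,"yaw":0}
  ],
  "fingers": 0.1
}}

```text
t: 8.7
tcp_pos: [0.5003, 0.3154, 0.0071]
eef_rot: [0.744, 0.668, -0.0, -0.0]
contact_force: [-0.4, -0.1, -0.0]
width: 0.0467
```

Call:
{"api": "apply_moves", "payload": {
  "commands": [
    {"x":0,"y":0,"z":0,"yaw":0},
    {"x":0,"y":0,"z":0,"yaw":0},
    {"x":0,"y":0,"z":0,"yaw":0},
    {"x":0,"y":0,"z":0,"yaw":0},
    {"x":0,"y":0,"z":0,"yaw":0}
  ],
  "fingers": 1
}}

```text
t: 9.12
tcp_pos: [0.5003, 0.3154, 0.0073]
eef_rot: [0.744, 0.668, -0.0, -0.0]
contact_force: [0.6, 0.7, 0.4]
width: 0.0854
```

Call:
{"api": "apply_moves", "payload": {
  "commands": [
    {"x":0,"y":0,"z":-1,"yaw":0},
    {"x":0,"y":0,"z":-4,"yaw":0},
    {"x":0,"y":0,"z":-8,"yaw":0},
    {"x":0,"y":0,"z":-12,"yaw":0},
    {"x":0,"y":0,"z":-16,"yaw":0}
  ]
}}

```text
t: 9.53
tcp_pos: [0.4999, 0.3151, 0.1695]
eef_rot: [0.744, 0.668, -0.0, -0.0]
contact_force: [0.5, 1.5, 0.7]
width: 0.0854
```

Call:
{"api": "apply_moves", "payload": {
  "commands": [
    {"x":0,"y":0,"z":-3,"yaw":0},
    {"x":0,"y":0,"z":-6,"yaw":0},
    {"x":0,"y":0,"z":-6,"yaw":0},
    {"x":0,"y":0,"z":-6,"yaw":0}
  ]
}}

```text
t: 9.87
tcp_pos: [0.5012, 0.316, 0.2302]
eef_rot: [0.744, 0.668, 0.002, 0.0]
contact_force: [0.1, 0.3, -1.2]
width: 0.0856
```

```bash
python3 - <<'E'
from h import *
c=manip.get_calibration("wrist");np.save("wc.npy",c["world_to_cam"])
snap("wrist","pics/w3.png");plan(.506,-.3066,.2,-17.9)
E
```

```text
tcp [0.5002 0.3153 0.2283] tool y ang -6.22 tilt [ 9.0e-04  1.2e-03 -1.0e+00] shift cm [-61.77   7.31   2.78] yaw 0.2039 F [-0.36 -0.72 -1.62] t 9.92 j [0.54 0.38 1.71 0.   1.05 0.65] w 0.0851
```

View pics/w3.png

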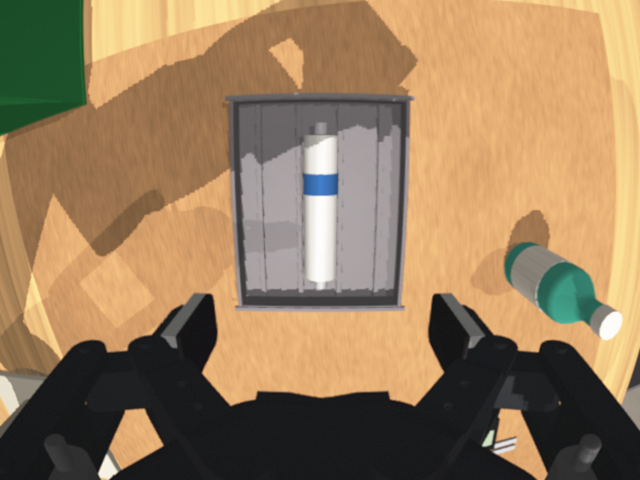

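Call:
{"api": "apply_moves", "payload": {
  "commands": [
    {"x":-2,"y":0.3,"z":0,"yaw":0},
    {"x":-5,"y":0.6,"z":0,"yaw":0},
    {"x":-8.5,"y":1,"z":0,"yaw":0},
    {"x":-12,"y":1.4,"z":0,"yaw":0},
    {"x":-15.5,"y":1.8,"z":0,"yaw":0}
  ]
}}

```text
t: 10.33
tcp_pos: [0.4999, 0.1577, 0.2256]
eef_rot: [0.744, 0.668, -0.002, -0.001]
contact_force: [0.1, 0.0, -0.2]
width: 0.0855
```

Call:
{"api": "apply_moves", "payload": {
  "commands": [
    {"x":-3.5,"y":0.4,"z":0,"yaw":0},
    {"x":-7,"y":0.8,"z":0,"yaw":0},
    {"x":-10.5,"y":1.2,"z":0,"yaw":0},
    {"x":-14,"y":1.6,"z":0,"yaw":0},
    {"x":-17.5,"y":2.1,"z":0,"yaw":0}
  ]
}}

```text
t: 10.75
tcp_pos: [0.5016, -0.0185, 0.2258]
eef_rot: [0.744, 0.668, -0.001, -0.001]
contact_force: [0.6, -0.3, 0.6]
width: 0.0858
```

Call:
{"api": "apply_moves", "payload": {
  "commands": [
    {"x":-3.5,"y":0.4,"z":0,"yaw":0},
    {"x":-7,"y":0.8,"z":0,"yaw":0},
    {"x":-10.5,"y":1.2,"z":0,"yaw":0},
    {"x":-14,"y":1.6,"z":0,"yaw":0},
    {"x":-17.5,"y":2.1,"z":0,"yaw":0}
  ]
}}

```text
t: 11.17
tcp_pos: [0.5036, -0.1945, 0.2256]
eef_rot: [0.744, 0.668, -0.001, -0.002]
contact_force: [0.5, 0.4, -1.1]
width: 0.0854
```

Call:
{"api": "apply_moves", "payload": {
  "commands": [
    {"x":-3,"y":0.4,"z":0.5,"yaw":0.04},
    {"x":-6,"y":0.7,"z":1,"yaw":0.1},
    {"x":-8,"y":1,"z":2,"yaw":0.16},
    {"x":-9,"y":1.2,"z":2.8,"yaw":0.204},
    {"x":-9,"y":1.2,"z":2.8,"yaw":0.204}
  ]
}}

```text
t: 11.58
tcp_pos: [0.5055, -0.2851, 0.196]
eef_rot: [0.81, 0.587, -0.001, -0.002]
contact_force: [-0.8, 0.5, -0.5]
width: 0.0857
```

```bash
python3 - <<'E'
from h import *
plan(.506,-.3066,.2,-17.9)
c=manip.get_calibration("wrist");np.save("wc.npy",c["world_to_cam"])
snap("wrist","pics/w4.png")
E
```

```text
tcp [ 0.5055 -0.2851  0.196 ] tool y ang -18.14 tilt [ 8.0e-04 -5.2e-03 -1.0e+00] shift cm [-2.03  0.72 -0.4 ] yaw -0.0041 F [-0.82  0.51 -0.47] t 11.58 j [-0.53  0.4   1.75 -0.    0.99 -0.22] w 0.0857
```

View pics/w4.png

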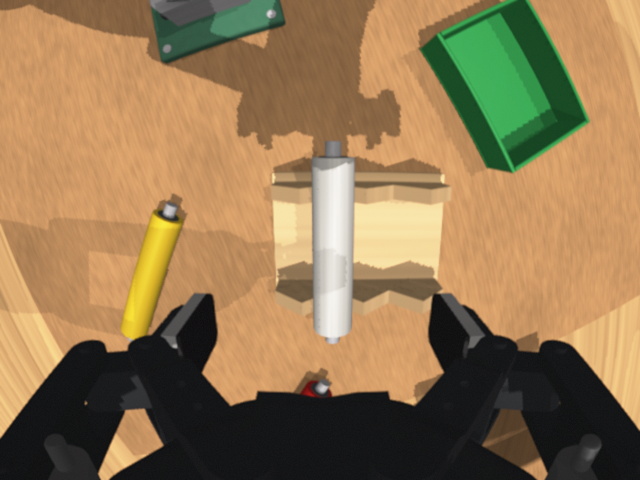

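```bash
python3 - <<'E'
from h import *
c=manip.get_calibration("wrist")
w=np.array([fpx(c,*p,.0626)[:2] for p in[(333,142),(333,342)]]);d=w[0]-w[1];a=np.degrees(np.arctan2(-d[0],d[1]))
print(w.mean(0),np.linalg.norm(d),a);m=w.mean(0)
plan(.5*m[0]+.253,.5*m[1]-.1533,.0436,-17.9)
E
```

```text
[ 0.5079754  -0.30353695] 0.1654376709167328 -17.48411469836113
tcp [ 0.5058 -0.2839  0.1969] tool y ang -17.96 tilt [ 0.0012 -0.0048 -1.    ] shift cm [-1.99  0.84 15.32] yaw -0.0011 F [-0.11  1.1  -0.67] t 11.63 j [-0.53  0.4   1.75  0.    0.99 -0.22] w 0.0855
```

Call:
{"api": "apply_moves", "payload": {
  "commands": [
    {"x":-1,"y":0.4,"z":2,"yaw":0},
    {"x":-2,"y":0.75,"z":5,"yaw":0},
    {"x":-2,"y":0.75,"z":8,"yaw":0},
    {"x":-2,"y":0.75,"z":9.5,"yaw":0},
    {"x":-2,"y":0.75,"z":10,"yaw":0}
  ]
}}

```text
t: 12.05
tcp_pos: [0.5064, -0.3029, 0.0962]
eef_rot: [0.808, 0.589, -0.001, -0.003]
contact_force: [0.1, 0.2, 0.9]
width: 0.0853
```

Call:
{"api": "apply_moves", "payload": {
  "commands": [
    {"x":0,"y":0,"z":1.5,"yaw":0},
    {"x":0,"y":0,"z":3,"yaw":0},
    {"x":0,"y":0,"z":4.5,"yaw":0},
    {"x":0,"y":0,"z":5.3,"yaw":0},
    {"x":0,"y":0,"z":5.3,"yaw":0}
  ]
}}

```text
t: 12.47
tcp_pos: [0.5078, -0.304, 0.0454]
eef_rot: [0.808, 0.589, -0.0, -0.001]
contact_force: [-0.2, 0.7, -0.2]
width: 0.0854
```

Call:
{"api": "apply_moves", "payload": {
  "commands": [
    {"x":0,"y":0,"z":0,"yaw":0},
    {"x":0,"y":0,"z":0,"yaw":0},
    {"x":0,"y":0,"z":0,"yaw":0},
    {"x":0,"y":0,"z":0,"yaw":0},
    {"x":0,"y":0,"z":0,"yaw":0}
  ],
  "fingers": -1
}}

```text
t: 12.88
tcp_pos: [0.5069, -0.3048, 0.0473]
eef_rot: [0.808, 0.589, -0.001, -0.001]
contact_force: [-9.3, 4.5, 10.1]
width: 0.0301
```

Call:
{"api": "apply_moves", "payload": {
  "commands": [
    {"x":0,"y":0,"z":0,"yaw":0},
    {"x":0,"y":0,"z":0,"yaw":0},
    {"x":0,"y":0,"z":0,"yaw":0},
    {"x":0,"y":0,"z":0,"yaw":0},
    {"x":0,"y":0,"z":0,"yaw":0}
  ]
}}

```text
t: 13.3
tcp_pos: [0.5069, -0.3047, 0.0473]
eef_rot: [0.809, 0.588, -0.001, -0.001]
contact_force: [-6.9, 2.7, 11.0]
width: 0.0304
```

```bash
python3 - <<'E'
from h import *
plan(.507,-.305,.0436,-17.9)
E
```

```text
tcp [ 0.5069 -0.3047  0.0473] tool y ang -17.9 tilt [ 4.e-04 -3.e-03 -1.e+00] shift cm [-0.02  0.02  0.37] yaw -0.0 F [-6.91  2.71 11.01] t 13.3 j [-0.56  0.63  1.79 -0.    0.72 -0.25] w 0.0304
```

Call:
{"api": "apply_moves", "payload": {
  "commands": [
    {"x":0,"y":0,"z":-0.5,"yaw":0},
    {"x":0,"y":0,"z":-2,"yaw":0},
    {"x":0,"y":0,"z":-4,"yaw":0},
    {"x":0,"y":0,"z":-7,"yaw":0},
    {"x":0,"y":0,"z":-10,"yaw":0}
  ]
}}

```text
t: 13.72
tcp_pos: [0.5076, -0.3048, 0.1466]
eef_rot: [0.809, 0.588, -0.0, -0.001]
contact_force: [1.0, -1.4, -3.3]
width: 0.0301
```

Call:
{"api": "apply_moves", "payload": {
  "commands": [
    {"x":1.5,"y":-0.7,"z":-1,"yaw":0},
    {"x":4,"y":-1.8,"z":-2,"yaw":0},
    {"x":7,"y":-3.1,"z":-2,"yaw":0},
    {"x":10,"y":-4.5,"z":-2,"yaw":0},
    {"x":13.2,"y":-5.9,"z":-2,"yaw":0}
  ]
}}

```text
t: 14.13
tcp_pos: [0.4924, -0.1605, 0.1668]
eef_rot: [0.809, 0.588, 0.0, 0.0]
contact_force: [0.8, 0.5, -3.4]
width: 0.03
```

Call:
{"api": "apply_moves", "payload": {
  "commands": [
    {"x":3.2,"y":-1.4,"z":0,"yaw":-0.04},
    {"x":6.4,"y":-2.9,"z":0,"yaw":-0.1},
    {"x":9.5,"y":-4.3,"z":0,"yaw":-0.16},
    {"x":12,"y":-5.4,"z":0,"yaw":-0.22},
    {"x":13.2,"y":-6.0,"z":0,"yaw":-0.237}
  ]
}}

```text
t: 14.55
tcp_pos: [0.4755, -0.0147, 0.1665]
eef_rot: [0.732, 0.682, 0.0, -0.0]
contact_force: [-0.6, -0.6, -3.1]
width: 0.0305
```

Call:
{"api": "apply_moves", "payload": {
  "commands": [
    {"x":0,"y":0,"z":0,"yaw":0},
    {"x":0,"y":0,"z":0,"yaw":0},
    {"x":0,"y":0,"z":0,"yaw":0}
  ]
}}

```text
t: 14.8
tcp_pos: [0.4766, -0.018, 0.1665]
eef_rot: [0.733, 0.68, 0.0, 0.0]
contact_force: [-0.5, -0.2, -3.6]
width: 0.0304
```

```bash
python3 - <<'E'
from h import *
plan(.4755,-.0165,.08,-4.3)
c=manip.get_calibration("wrist");np.save("wc.npy",c["world_to_cam"])
snap("wrist","pics/w5.png")
E
```

```text
tcp [ 0.4766 -0.018   0.1665] tool y ang -4.35 tilt [-3.e-04  5.e-04 -1.e+00] shift cm [ 0.14 -0.12  8.65] yaw -0.0009 F [-0.46 -0.2  -3.58] t 14.8 j [-0.06  0.3   2.   -0.    0.84  0.01] w 0.0304
```

View pics/w5.png

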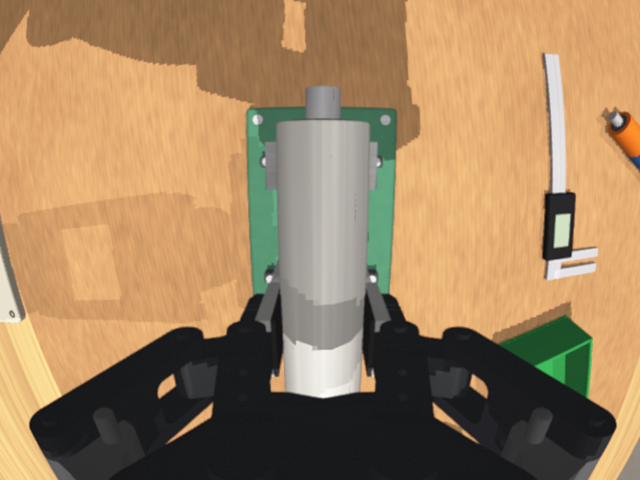

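Call:
{"api": "apply_moves", "payload": {
  "commands": [
    {"x":0.1,"y":-0.1,"z":1,"yaw":0},
    {"x":0.1,"y":-0.12,"z":3,"yaw":0},
    {"x":0.1,"y":-0.12,"z":5.5,"yaw":0},
    {"x":0.1,"y":-0.12,"z":7.5,"yaw":0},
    {"x":0.1,"y":-0.12,"z":8.5,"yaw":0}
  ]
}}

```text
t: 15.27
tcp_pos: [0.4736, -0.0171, 0.0787]
eef_rot: [0.734, 0.679, -0.001, -0.001]
contact_force: [-0.1, 0.3, -3.9]
width: 0.0301
```

Call:
{"api": "apply_moves", "payload": {
  "commands": [
    {"x":0,"y":0,"z":0.3,"yaw":0},
    {"x":0,"y":0,"z":0.6,"yaw":0},
    {"x":0,"y":0,"z":0.9,"yaw":0},
    {"x":0,"y":0,"z":1.1,"yaw":0},
    {"x":0,"y":0,"z":1.1,"yaw":0}
  ]
}}

```text
t: 15.68
tcp_pos: [0.4756, -0.0164, 0.0707]
eef_rot: [0.733, 0.68, 0.0, 0.0]
contact_force: [0.2, 0.1, -3.0]
width: 0.0302
```

```bash
python3 - <<'E'
from h import *
plan(.4755,-.0165,.0673,-4.3);print(manip.get_obs()["moment"])
E
```

```text
tcp [ 0.4756 -0.0164  0.0707] tool y ang -4.33 tilt [ 0.     0.001 -1.   ] shift cm [-0.01 -0.01  0.34] yaw -0.0005 F [ 0.23  0.13 -2.95] t 15.68 j [-0.06  0.48  2.05 -0.    0.61  0.02] w 0.0302
[ 0.00298203 -0.00846446  0.02675308]
```

Call:
{"api": "apply_moves", "payload": {
  "commands": [
    {"x":0,"y":0,"z":0.1,"yaw":0},
    {"x":0,"y":0,"z":0.2,"yaw":0},
    {"x":0,"y":0,"z":0.3,"yaw":0},
    {"x":0,"y":0,"z":0.3,"yaw":0},
    {"x":0,"y":0,"z":0.3,"yaw":0}
  ]
}}

```text
t: 16.1
tcp_pos: [0.4756, -0.0164, 0.0676]
eef_rot: [0.733, 0.68, 0.0, 0.0]
contact_force: [-0.3, -1.4, -0.7]
width: 0.03
```

Call:
{"api": "apply_moves", "payload": {
  "commands": [
    {"x":0,"y":0,"z":0.1,"yaw":0},
    {"x":0,"y":0,"z":0.1,"yaw":0},
    {"x":0,"y":0,"z":0.1,"yaw":0}
  ]
}}

```text
t: 16.35
tcp_pos: [0.4756, -0.0164, 0.0674]
eef_rot: [0.733, 0.68, 0.0, 0.0]
contact_force: [-4.6, 0.4, 13.2]
width: 0.0303
```

```bash
python3 - <<'E'
from h import *
plan(.4755,-.0165,.0673,-4.3);print(manip.get_obs()["moment"])
E
```

```text
tcp [ 0.4756 -0.0164  0.0674] tool y ang -4.33 tilt [ 1.0e-04  1.1e-03 -1.0e+00] shift cm [-0.01 -0.01  0.01] yaw -0.0005 F [-4.61  0.38 13.15] t 16.35 j [-0.06  0.48  2.05  0.    0.61  0.02] w 0.0303
[-0.04833242  0.45625576 -0.08657195]
```

Call:
{"api": "apply_moves", "payload": {
  "commands": [
    {"x":0,"y":0,"z":-0.1,"yaw":0},
    {"x":0,"y":0,"z":-0.15,"yaw":0}
  ]
}}

```text
t: 16.52
tcp_pos: [0.4754, -0.0164, 0.0681]
eef_rot: [0.733, 0.68, 0.0, 0.0]
contact_force: [0.2, 0.2, -4.1]
width: 0.0303
```

Call:
{"api": "apply_moves", "payload": {
  "commands": [
    {"x":0,"y":0,"z":0,"yaw":0},
    {"x":0,"y":0,"z":0,"yaw":0},
    {"x":0,"y":0,"z":0,"yaw":0},
    {"x":0,"y":0,"z":0,"yaw":0},
    {"x":0,"y":0,"z":0,"yaw":0}
  ],
  "fingers": 0.5
}}

```text
t: 16.93
tcp_pos: [0.4752, -0.0164, 0.0678]
eef_rot: [0.733, 0.68, -0.0, -0.0]
contact_force: [0.0, -0.2, -0.9]
width: 0.064
```

Call:
{"api": "apply_moves", "payload": {
  "commands": [
    {"x":0,"y":0,"z":-1,"yaw":0},
    {"x":0,"y":0,"z":-2.5,"yaw":0},
    {"x":0,"y":0,"z":-5,"yaw":0},
    {"x":0,"y":0,"z":-6.5,"yaw":0},
    {"x":0,"y":0,"z":-7,"yaw":0}
  ]
}}

```text
t: 17.35
tcp_pos: [0.4767, -0.0164, 0.1406]
eef_rot: [0.733, 0.68, 0.001, 0.002]
contact_force: [0.6, -0.7, -1.1]
width: 0.0643
```

Call:
{"api": "apply_moves", "payload": {
  "commands": [
    {"x":0,"y":0,"z":0,"yaw":0},
    {"x":0,"y":0,"z":0,"yaw":0},
    {"x":0,"y":0,"z":0,"yaw":0},
    {"x":0,"y":0,"z":0,"yaw":0},
    {"x":0,"y":0,"z":0,"yaw":0}
  ],
  "fingers": -1
}}

```text
t: 17.77
tcp_pos: [0.4746, -0.0163, 0.137]
eef_rot: [0.733, 0.68, -0.001, -0.001]
contact_force: [0.6, -0.4, -0.0]
width: 0.0032
```

Call:
{"api": "apply_moves", "payload": {
  "commands": [
    {"x":0,"y":0,"z":0,"yaw":0},
    {"x":0,"y":0,"z":0,"yaw":0},
    {"x":0,"y":0,"z":0,"yaw":0},
    {"x":0,"y":0,"z":0,"yaw":0},
    {"x":0,"y":0,"z":0,"yaw":0}
  ]
}}

```text
t: 18.18
tcp_pos: [0.4752, -0.0164, 0.1378]
eef_rot: [0.733, 0.68, -0.0, -0.0]
contact_force: [0.6, -0.3, -1.2]
width: 0.0003
```

```bash
python3 - <<'E'
from h import *
plan(.4755,-.0165,.0986,-4.3)
c=manip.get_calibration("wrist");np.save("wc.npy",c["world_to_cam"])
w=snap("wrist","pics/w6.png")
t=snap("top","pics/t6.png")[:,:,::-1];a=w[100:400,200:450,::-1]
cv2.imwrite("pics/c6.png",np.hstack([cv2.resize(a,(400,480)),cv2.resize(t[238:313,265:327+25],(400,480),interpolation=cv2.INTER_CUBIC)]))
E
```

```text
tcp [ 0.4752 -0.0164  0.1378] tool y ang -4.32 tilt [-0.e+00 -1.e-04 -1.e+00] shift cm [-0.01  0.03  3.92] yaw -0.0004 F [ 0.55 -0.28 -1.18] t 18.18 j [-0.06  0.35  2.02 -0.    0.77  0.02] w 0.0003
```

View pics/w6.png

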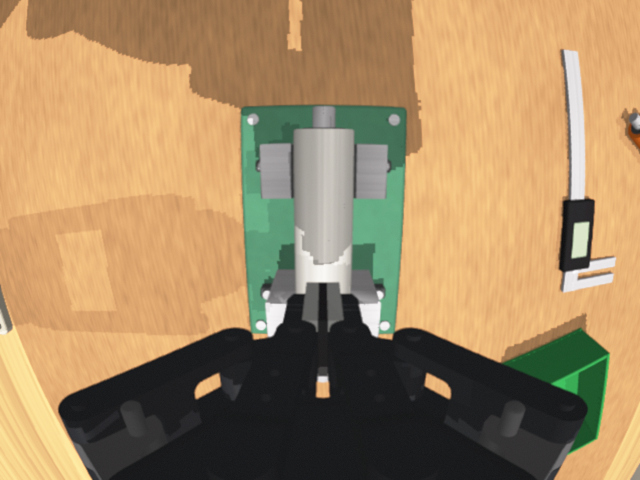

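Call:
{"api": "apply_moves", "payload": {
  "commands": [
    {"x":0,"y":0.03,"z":1,"yaw":0},
    {"x":0,"y":0.03,"z":2,"yaw":0},
    {"x":0,"y":0.03,"z":3,"yaw":0},
    {"x":0,"y":0.03,"z":3.6,"yaw":0},
    {"x":0,"y":0.03,"z":3.6,"yaw":0}
  ]
}}

```text
t: 18.7
tcp_pos: [0.4741, -0.0163, 0.0999]
eef_rot: [0.733, 0.68, -0.001, -0.001]
contact_force: [-0.2, 0.9, -1.1]
width: -0.0004
```

Call:
{"api": "apply_moves", "payload": {
  "commands": [
    {"x":0,"y":0,"z":0.1,"yaw":0},
    {"x":0,"y":0,"z":0.2,"yaw":0},
    {"x":0,"y":0,"z":0.3,"yaw":0},
    {"x":0,"y":0,"z":0.3,"yaw":0},
    {"x":0,"y":0,"z":0.3,"yaw":0}
  ]
}}

```text
t: 19.12
tcp_pos: [0.4757, -0.0164, 0.099]
eef_rot: [0.733, 0.68, 0.0, 0.0]
contact_force: [0.2, 0.2, -0.4]
width: -0.0003
```

```bash
python3 - <<'E'
from h import *
plan(.4755,-.0165,.0986,-4.3);print(manip.get_obs()["moment"])
c=manip.get_calibration("wrist");c["world_to_cam"]=np.load("wc.npy")
e=fpx(c,324,107,.0826);b=np.array([fpx(c,*p,.015) for p in[(242,108),(406,107),(395,333),(252,332)]])
print(e,b.mean(0),b[:2].mean(0))
E
```

```text
tcp [ 0.4757 -0.0164  0.099 ] tool y ang -4.33 tilt [ 0.e+00  5.e-04 -1.e+00] shift cm [-0.01 -0.02  0.04] yaw -0.0005 F [ 0.21  0.19 -0.4 ] t 19.12 j [-0.06  0.42  2.04  0.    0.68  0.02] w -0.0003
[-0.00455023 -0.02165633 -0.04891414]
[0.48233843 0.06667292 0.0826    ] [ 0.47651554 -0.01410912  0.015     ] [0.48323649 0.07405356 0.015     ]
```

Call:
{"api": "apply_moves", "payload": {
  "commands": [
    {"x":0,"y":0,"z":0.05,"yaw":0},
    {"x":0,"y":0,"z":0.1,"yaw":0},
    {"x":0,"y":0,"z":0.1,"yaw":0},
    {"x":0,"y":0,"z":0.1,"yaw":0}
  ]
}}

```text
t: 19.45
tcp_pos: [0.4758, -0.0164, 0.0985]
eef_rot: [0.733, 0.68, 0.0, 0.0]
contact_force: [-2.0, 0.4, 7.8]
width: -0.0001
```

```bash
python3 - <<'E'
from h import *
plan(.4755,-.0165,.0986,-4.3);print(manip.get_obs()["moment"])
E
```

```text
tcp [ 0.4758 -0.0164  0.0985] tool y ang -4.32 tilt [-0.e+00  8.e-04 -1.e+00] shift cm [-0.01 -0.03 -0.01] yaw -0.0004 F [-1.98  0.44  7.83] t 19.45 j [-0.06  0.42  2.04 -0.    0.68  0.02] w -0.0001
[-0.03130546  0.29897449  0.02269013]
```

Call:
{"api": "apply_moves", "payload": {
  "commands": [
    {"x":0,"y":-0.04,"z":0.03,"yaw":0},
    {"x":0,"y":-0.04,"z":0.06,"yaw":0},
    {"x":0,"y":-0.04,"z":0.06,"yaw":0},
    {"x":0,"y":-0.04,"z":0.06,"yaw":0},
    {"x":0,"y":-0.04,"z":0.06,"yaw":0}
  ]
}}

```text
t: 19.87
tcp_pos: [0.4758, -0.0164, 0.0984]
eef_rot: [0.733, 0.68, 0.001, 0.001]
contact_force: [-3.6, -0.2, 13.1]
width: 0.0002
```

```bash
python3 - <<'E'
from h import *
plan(.4755,-.0165,.0986,-4.3);print(manip.get_obs()["moment"])
E
```

```text
tcp [ 0.4758 -0.0164  0.0984] tool y ang -4.32 tilt [ 0.      0.0018 -1.    ] shift cm [-0.01 -0.03 -0.02] yaw -0.0004 F [-3.61 -0.23 13.13] t 19.87 j [-0.06  0.42  2.04 -0.    0.68  0.02] w 0.0002
[0.01186902 0.46610267 0.01371033]
```

Call:
{"api": "apply_moves", "payload": {
  "commands": [
    {"x":0,"y":-0.05,"z":0.01,"yaw":0},
    {"x":0,"y":-0.1,"z":0.02,"yaw":0},
    {"x":0,"y":-0.1,"z":0.02,"yaw":0},
    {"x":0,"y":-0.1,"z":0.02,"yaw":0},
    {"x":0,"y":-0.1,"z":0.02,"yaw":0}
  ]
}}

```text
t: 20.28
tcp_pos: [0.4758, -0.0164, 0.0985]
eef_rot: [0.733, 0.68, 0.001, 0.001]
contact_force: [-0.2, -0.3, 12.3]
width: -0.0001
```

```bash
python3 - <<'E'
from h import *
plan(.4755,-.0165,.0986,-4.3);print(manip.get_obs()["moment"])
E
```

```text
tcp [ 0.4758 -0.0164  0.0985] tool y ang -4.33 tilt [ 0.      0.0036 -1.    ] shift cm [-0.01 -0.02 -0.01] yaw -0.0004 F [-0.18 -0.33 12.26] t 20.28 j [-0.06  0.42  2.04 -0.    0.67  0.02] w -0.0001
[-0.06099668  0.10782422 -0.0696681 ]
```

Call:
{"api": "apply_moves", "payload": {
  "commands": [
    {"x":0,"y":-0.02,"z":0.03,"yaw":0},
    {"x":0,"y":-0.02,"z":0.03,"yaw":0},
    {"x":0,"y":-0.02,"z":0.03,"yaw":0},
    {"x":0,"y":-0.02,"z":0.03,"yaw":0},
    {"x":0,"y":-0.02,"z":0.03,"yaw":0}
  ]
}}

```text
t: 20.7
tcp_pos: [0.4757, -0.0164, 0.0984]
eef_rot: [0.733, 0.68, 0.001, 0.001]
contact_force: [-0.2, 0.1, 15.4]
width: -0.0002
```

```bash
python3 - <<'E'
from h import *
s=snap("scene","pics/s7.png")
cv2.imwrite("pics/c7.png",cv2.resize(s[170:290,290:540,::-1],None,fx=3,fy=3,interpolation=cv2.INTER_CUBIC))
plan(.4755,-.0165,.0986,-4.3);print(manip.get_obs()["moment"])
E
```

```text
tcp [ 0.4757 -0.0164  0.0984] tool y ang -4.32 tilt [ 0.     0.004 -1.   ] shift cm [-0.01 -0.02 -0.02] yaw -0.0004 F [-1.52  0.44 15.18] t 20.75 j [-0.06  0.42  2.04 -0.    0.67  0.02] w 0.0001
[ 0.01264904  0.17365228 -0.05146348]
```

View pics/c7.png

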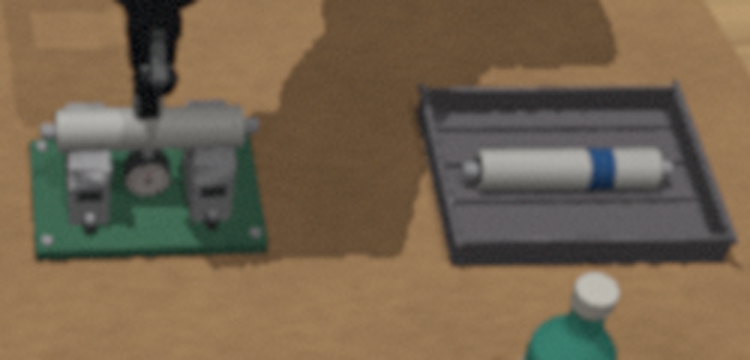

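The plain roller spans both V-blocks (crop pixels 45–255, 130), with the fingers on its middle. The banded roller lies on the tray floor (470–670, 170). The push is about 15 N and nearly vertical, so I am handing in.

```bash
python3 -c "
from bench import manip
print(manip.sign_off());print(manip.get_obs()['contact_force'])"
```

```text
the job is handed in; nothing more can be done
None
the job is handed in; nothing more can be done
```

The job is handed in, with the plain roller seated in both Vs and the shut fingers pressing its middle from above. The run took about 21 s of the 72 s, and the hand-in gave no verdict.

- **Banded roller:** it lies on the floor in the middle of the grey tray, released. I let it go about 8–10 mm above the floor, because the fingertips met the tray's ribs first. The final picture shows it at rest there.
- **Plain roller:** it lies across both V-blocks, within about 2 mm of the middle. The height at which the gripper met resistance matched full seating to about 0.1–0.2 mm.
- **Final push:** the last reading before hand-in was 15.2 N down, with about 1.5 N sideways. That sideways part was −0.2 N one reading earlier, so it may be partly sensor noise.
- **Not checked directly:** I did not read the forces on each V face or the dial needle. The dial is too small in the camera pictures to read.
- **Disagreement between cameras:** the wrist camera placed the gauge 1–4 mm to +x of where the grip on the roller showed it to be. The top view agreed with the grip, so I used that position.
- **Other objects:** I kept clear of the bottle, green bin and caliper, and none looked moved in the pictures I viewed.

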